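# Slide the board between the jars

### The arm

A 6-joint arm with a two-finger parallel gripper is mounted at the origin on a cart in front of the work surface, level with it; the furniture and walls round the work are solid. World frame = base frame: x ahead of the robot, y to its left, z up, the work surface at z = 0. Lengths are in m, angles in degrees, forces in N, time in s.
With the tool pointing down it reaches from about 0.35 to 0.875 m from the base axis. Payload 4.2 kg.
Tool frame: the origin (TCP) lies midway between the tips of the shut fingers; the grasp point (between the pads) lies 19 mm behind it; z points along the fingers, y is the line along which they close (so a half turn about z gives the same grasp; the last joint's range is limited). The gripper opens to 87 mm and grips with 3 to 60 N. Pads are 19 mm wide; open, the fingers measure 117 mm over their backs; the gripper's body (75 mm by 190 mm) begins 51 mm behind the grasp point.
Start: joints at [85.405, 22.042, 0.453, 0, -68.411, -14.817], TCP at [0.208, 0.589, 0.223] pointing down, gripper open.
Joint ranges: [-179.83, 179.83], [-69.29, 118.12], [-61.27, 80.66], [-181.25, 117.63], [-171.15, -9.14], [-177.46, 177.46]. Speed limits (degrees/s): [159.86, 159.86, 180, 180, 180, 180].

### API

Orientations are given as [roll, pitch, yaw] about the fixed x, y, z axes, in that order (R = Rz(yaw) Ry(pitch) Rx(roll)).
In Python, from workcell import env gives the robot as it stands. The module is installed in compiled form; this text tells all that it offers. Calls block until the motion is done:
- env.goto(position, orientation): joint-space move of the TCP to a pose.
- env.move_straight(position, rotation=None, rate=0.15, force_limit=None): straight line of the TCP; rotation=None keeps the orientation; rate is the mean speed in m/s. With force_limit (N) it stops when the force on the tool has changed by that much, and returns True; else False.
- env.set_joints(angles): joint-space move.
- env.gripper_to(opening, grasp_force=None): opening from 0.0 (shut) to 1.0 (fully open); grasp_force is the grip in N (None keeps the last); returns when the fingers have stopped.
- env.dwell(seconds).
- env.inverse_kinematics(position, orientation): joint angles nearest the present ones, or None.
- env.read_state(): the state.
- env.grab_frame(name): name is "side" or "top" or "wrist"; returns a dict with "image" (400x640x3 uint8, blue, green, red), "fx", "fy", "cx", "cy" (pixels), "D" ([k1, k2, p1, p2, k3] as OpenCV has them; the pictures are not rectified), "position" and "orientation" of the camera in the world. Camera axes: x right, y up, looking along -z (the intrinsics and any distortion apply to the point x, -y, -z); pixel columns grow to the right and rows downward; lengths in m; the calibration is good to about 2 mm. A picture is of the moment at which its call begins. There is no depth.
A pose or a line that the arm cannot do raises env.Unreachable and nothing moves.
- env.close_job(): hands the job in; it is judged then, once.
Trained networks look in a picture, given as the dict that the camera call returned (one of the last four; its "shot" number tells which), for a name from the list of things; names that differ only in an ending like _2 or _b are one class to them, and where a whole thing is asked for, a point or a joint stands for the part that bears it (a point fixed in the world has none). Each returns a list of dicts, best first, with "score" (0 to 1); they miss things now and then, are a little off and sometimes report something else, mostly with a low value. They report only what shows in the picture. A call takes as long as a camera call.
- env.search_frame(picture, thing): "xyz" ([x, y, z] in m, in world coordinates, good to about 4 mm: the middle of the surface that is visible of it).
- env.trace(picture, thing): "mask" (400x640 bool, what is visible of it).
The state is a dict: "clock": time; "joint_positions": joint angles; "qvel": joint speeds; "joint_torque": joint torques, N m; "position": TCP position; "tool_rot": TCP orientation; "force": force on the tool from outside, world axes, zero at the start; "wrist_torque": the same for the moment, N m; "opening": opening from 0.0 (shut) to 1.0 (fully open); "finger_force": force on a finger pad.
Only numpy, scipy, OpenCV 4.12 (cv2) and the standard library are available. Lean on these libraries where they do the work, as an engineer would, in place of code of your own. Each camera call takes 0.05 s, during which the arm holds its last target. There are 200 camera calls.

### The job

Clear the left half of the worktop: push the wooden chopping board along the worktop to the right, lengthwise through the narrow gap between the two tall jars, until the whole board has come out beyond them and lies flat on the worktop. Only push it with the fingers, gently, never gripping or lifting it or wedging it hard against the jars; keep the hand off the jars and leave the lemon, pepper mill and mug where they are.

Things in the scene. Friction and masses are not known exactly. Their poses are not given: they have to be found in the camera images.
- board: Brown wooden chopping board lying flat, loose, about 0.8 kg: 240 mm (its x) by 340 mm (its y), 21 mm high. Origin: centre of its underside; z up. Starts left (+y) of the jars, centre 275 to 315 mm from the line joining them, its y axis within 0.14 rad of the way through the gap and up to 33 mm off its middle line. Friction holds it (a few N). The worktop's right edge is near y = -0.52.
- coffee_jar: Clear glass jar of coffee with a black lid, 98 mm diameter, 165 mm high, fixed (it does not move). Origin at the centre of its foot. Its x axis lies along the line joining the jars; its y axis points across it to the side where the board starts. One jar stands nearer the robot, the other farther away; which is which varies.
- brown_jar: Glass jar with a gilt lid and brown-red band, 100 mm diameter, 170 mm high, standing fixed (it does not move). Origin at the centre of its foot; axes parallel to the coffee jar's. The jar centres are 346 mm apart, so the gap between the jars is about 248 mm: some 4 mm clearance on each side of the board.
- pepper_mill: Brown wooden pepper mill, 58 mm diameter, 170 mm high, loose, at the back of the worktop left of the farther jar. Origin at the centre of its underside.
- lemon: Yellow lemon, 78x55x56 mm, loose, at the back of the worktop on the right. Origin at the centre of its underside.
- mug: White mug with blue dots, 92 mm diameter, 93 mm high, with a handle, loose, at the left, beyond the board. Origin at the centre of its underside.

How it is judged:
By the outcome, as a careful person would: the job done as asked, in the order asked, and still so for the second after the job is handed in, with the robot touching nothing.
It also fails if it takes over 61 s, if anything falls off the work surface, if the arm or the gripper's body presses on something with over 40 N, if the wrist force passes 120 N, or if a joint passes its speed limit or range.

## Working session

There is one attempt and no reset: what is moved stays moved. The work goes in short steps, each a Python script; the robot and the scene stay as the last script left them, time stands still between calls to the robot, and variables do not carry over. Pictures are saved under pics/ and viewed, at most 10 in all, crops included, and the job is handed in when it is done.

```bash
mkdir -p pics
cat > h.py <<'E'
import numpy as np, cv2
from scipy.spatial.transform import Rotation as R
from workcell import env
def cam(f):
    o=np.array(f["orientation"],float)
    M=R.from_euler('xyz',o,degrees=True).as_matrix() if o.shape==(3,) else o
    return M,np.array(f["position"],float)
def toplane(f,px,z):
    K=np.array([[f["fx"],0,f["cx"]],[0,f["fy"],f["cy"]],[0,0,1.]])
    u=cv2.undistortPoints(np.array(px,float).reshape(-1,1,2),K,np.array(f["D"],float)).reshape(-1,2)
    M,p=cam(f)
    d=np.c_[u[:,0],-u[:,1],-np.ones(len(u))]@M.T
    return p+d*((z-p[2])/d[:,2])[:,None]
def board(f,z=0.021):
    r=env.trace(f,"board")
    if not r: return None
    m=r[0]["mask"].astype(np.uint8)
    c=max(cv2.findContours(m,cv2.RETR_EXTERNAL,cv2.CHAIN_APPROX_NONE)[0],key=cv2.contourArea)
    P=toplane(f,c.reshape(-1,2),z)[:,:2]
    return r[0]["score"],P,cv2.minAreaRect((P*1000).astype(np.float32)),m
E
python3 - <<'E'
from h import *
print(env.read_state())
for n in("top","side"):
    f=env.grab_frame(n); cv2.imwrite(f"pics/{n}0.png",f["image"])
    print(n,f["position"],f["orientation"],f["fx"],f["D"])
    for t in["board","coffee_jar","brown_jar","pepper_mill","lemon","mug"]:
        print(t,[(np.round(a["xyz"],3),round(a["score"],2)) for a in env.search_frame(f,t)[:2]])
    b=board(f); 
    if b: print(b[0],b[2], np.round(cv2.boxPoints(b[2])))
E
```

```text
{'clock': 0.0, 'joint_positions': array([ 8.54046339e+01,  2.20912239e+01,  3.81038556e-01, -2.94254700e-02,
       -6.84100557e+01, -1.48170066e+01]), 'qvel': array([ 0.00987494,  0.13527223,  0.03004367, -0.14538554,  0.15120712,
        0.03180725]), 'joint_torque': array([ 2.25722238e-04, -3.90664458e+01,  1.87397200e+01,  4.21967715e+00,
        1.09456130e-02, -1.96954520e-04]), 'position': array([0.20750429, 0.5889241 , 0.22146219]), 'tool_rot': array([ 1.79876763e+02, -4.32104330e-03, -1.94232243e+01]), 'force': array([ 0.23744059, -0.3920545 , -0.30431135]), 'wrist_torque': array([-0.00916052, -0.00357423, -0.0549107 ]), 'finger_force': 0.0, 'opening': 0.9991378982480463}
top [0.32414541 0.20263954 1.4568565 ] [ 10.0853835    0.29764771 -91.42834824] 461.7694176505025 [-0.05128899  0.          0.          0.          0.        ]
board [(array([0.545, 0.216, 0.021]), 0.78)]
coffee_jar [(array([ 0.355, -0.085,  0.169]), 0.98)]
brown_jar [(array([ 0.687, -0.077,  0.172]), 0.8)]
pepper_mill [(array([0.784, 0.079, 0.118]), 0.63)]
lemon [(array([0.454, 0.632, 0.045]), 0.52), (array([ 0.76 , -0.218,  0.046]), 0.5)]
mug [(array([0.453, 0.634, 0.046]), 0.9)]
0.77 ((550.4532470703125, 214.08689880371094), (345.39300537109375, 246.6856231689453), 85.15850067138672) [[413.  52.]
 [659.  32.]
 [688. 376.]
 [442. 397.]]
side [0.04980425 1.25792153 1.09339463] [  47.76399076    0.3459207  -154.01409439] 452.72992993365887 [-0.08394774  0.          0.          0.          0.        ]
board [(array([0.542, 0.241, 0.026]), 0.67)]
coffee_jar [(array([ 0.352, -0.08 ,  0.163]), 0.9)]
brown_jar [(array([ 0.686, -0.054,  0.112]), 0.74)]
pepper_mill [(array([0.791, 0.094, 0.082]), 0.88)]
lemon []
mug []
0.67 ((550.283935546875, 221.81405639648438), (357.36871337890625, 249.18800354003906), 85.44341278076172) [[412.  54.]
 [660.  34.]
 [689. 390.]
 [440. 410.]]
```

View pics/top0.png

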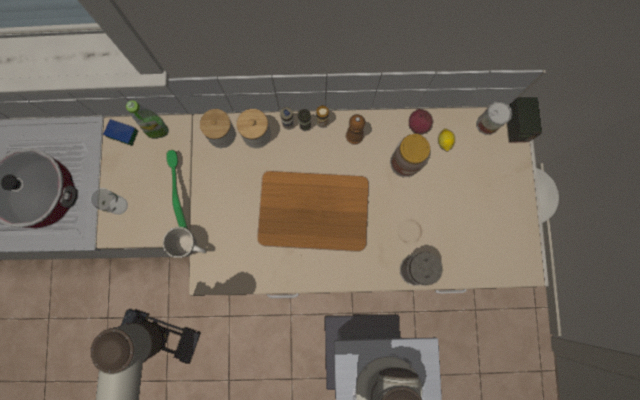

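View pics/side0.png

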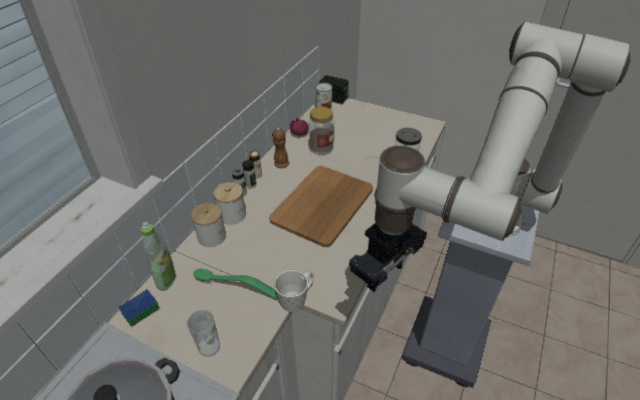

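Top view: the board is at about (314,211) px, the brown jar (far) at (411,155) and the coffee jar (near) at (423,266). The mug is on the left at (180,243), the mill at (356,128) and the lemon at (447,140). The side view agrees. Next I'll fit the known solids to the masks to get accurate poses.

```bash
cat >> h.py <<'E'
from scipy.optimize import minimize
def project(f,P):
    M,p=cam(f); q=(np.asarray(P)-p)@M
    q=q*[1,-1,-1]
    K=np.array([[f["fx"],0,f["cx"]],[0,f["fy"],f["cy"]],[0,0,1.]])
    return cv2.projectPoints(q,np.zeros(3),np.zeros(3),K,np.array(f["D"],float))[0].reshape(-1,2)
def render(f,P,s=16):
    h=cv2.convexHull(project(f,P).astype(np.float32)).reshape(-1,2)
    im=np.zeros((400,640),np.uint8)
    cv2.fillConvexPoly(im,np.round(h*s).astype(np.int32),255,cv2.LINE_AA,4)
    return im/255.
def boardpts(v):
    x,y,a=v; c,s=np.cos(a),np.sin(a)
    B=np.array([[i*.12,j*.17] for i in(-1,1) for j in(-1,1)])@np.array([[c,s],[-s,c]])+[x,y]
    return np.r_[np.c_[B,np.zeros(4)],np.c_[B,np.full(4,.021)]]
def cyl(r,h):
    t=np.linspace(0,2*np.pi,60)[:-1]
    C=np.c_[r*np.cos(t),r*np.sin(t),0*t]
    return lambda v: np.r_[C,C+[0,0,h]]+[v[0],v[1],0]
def fit(f,m,pts,v0,steps,mask=None):
    w=np.ones((400,640)) if mask is None else mask
    cost=lambda v: (np.abs(render(f,pts(v))-m)*w).sum()
    v0=np.array(v0,float); S=np.vstack([v0]+[v0+np.eye(len(v0))[i]*steps[i] for i in range(len(v0))])
    r=minimize(cost,v0,method="Nelder-Mead",options=dict(initial_simplex=S,xatol=1e-4,fatol=.5))
    return r.x,r.fun/m.sum()
def fitboard(f,v0,mask=None):
    r=env.trace(f,"board")
    return fit(f,r[0]["mask"].astype(float),boardpts,v0,[.01,.01,.05],mask) if r else None
E
python3 - <<'E'
from h import *
# look down over the gap with the wrist camera
env.goto([0.50,0.12,0.42],[180,0,-90]); print(env.read_state()["clock"])
im=[]
for n in("top","side","wrist"):
    f=env.grab_frame(n); im.append(f["image"].copy())
    if n=="wrist": print(f["position"],f["orientation"],f["fx"])
    for t,p,v in(("board",boardpts,[.545,.215,.084]),("coffee_jar",cyl(.049,.165),[.35,-.085]),("brown_jar",cyl(.05,.17),[.69,-.077])):
        r=env.trace(f,t)
        if not r: print(n,t,None); continue
        v,c=fit(f,r[0]["mask"].astype(float),p,v,[.01,.01,.05][:len(v)])
        print(n,t,np.round(v,4),round(c,3),r[0]["score"])
        h=cv2.convexHull(project(f,p(v)).astype(np.float32)); cv2.polylines(im[-1],[h.astype(int)],1,(0,255,0))
cv2.imwrite("pics/w1.png",im[2]); cv2.imwrite("pics/t1.png",im[0][80:320,150:550].repeat(2,0).repeat(2,1))
E
```

```text
2.9083
top board [ 0.5536  0.2143 -0.0952] 3.582 0.64
top coffee_jar [ 0.3601 -0.0944] 0.163 0.62
top brown_jar [ 0.6949 -0.0806] 0.405 0.65
side board [ 0.5547  0.2096 -0.092 ] 0.06 0.83
side coffee_jar [ 0.3619 -0.105 ] 0.199 0.97
side brown_jar [ 0.7073 -0.0944] 0.157 0.74
[0.49993346 0.04621872 0.58118874] [-1.58965957e+01  6.28892313e-02 -1.79998231e+02] 314.4776737290979
wrist board [ 0.5521  0.2156 -0.0829] 0.176 0.71
wrist coffee_jar [ 0.3575 -0.1006] 0.056 0.95
wrist brown_jar [ 0.7046 -0.0871] 0.078 0.78
```

View pics/t1.png

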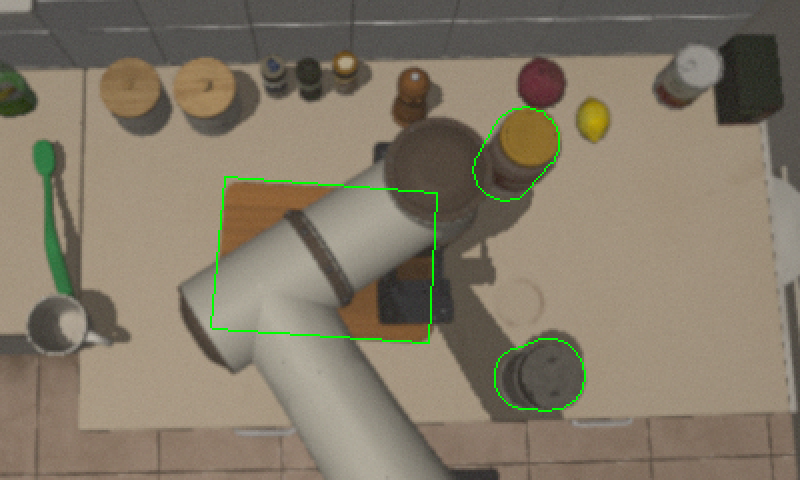

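View pics/w1.png

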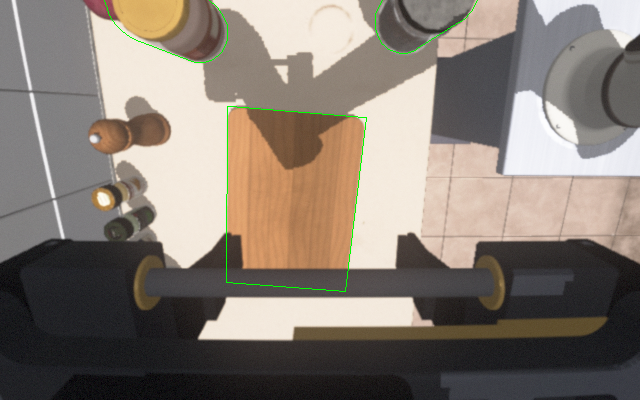

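The wrist-camera fit gives a jar spacing of 347 mm, which matches the stated 346. In the gap frame the board is about 34 mm toward the far side, −0.13 rad off and 307 mm back, also within the stated limits. I'll first square it up by pushing its far long edge with the two open fingers.

```bash
cat >> h.py <<'E'
J1,J2=np.array([.3575,-.1006]),np.array([.7046,-.0871])
O=(J1+J2)/2; EX=(J2-J1)/np.linalg.norm(J2-J1); EY=np.array([-EX[1],EX[0]]); AG=np.arctan2(EX[1],EX[0])
def g2w(l,s): return O+EX*l+EY*s          # gap frame: lateral (far +), along (start side +)
def rel(v): d=np.array(v[:2])-O; return d@EX,d@EY,v[2]-AG
def pose(xy,z): return [float(xy[0]),float(xy[1]),z]
def show(n):
    s=env.read_state(); print(n,round(s["clock"],2),np.round(s["position"],3),np.round(s["tool_rot"],1),np.round(s["force"],1))
E
python3 - <<'E'
from h import *
b=np.array([.5535,.2135,-.09]); l,s,a=rel(b); print("rel",l,s,a)
Y=lambda ang: [180,0,float((np.degrees(ang)+360)%360-180)]   # ang+180 wrapped
c,sn=np.cos(b[2]),np.sin(b[2]); B=lambda x,y: b[:2]+np.array([c*x-sn*y,sn*x+c*y])
p0=B(.158,.045); p1=B(.134,.045); p2=g2w(.138,s+.045)
for p,an in((p0,b[2]),(p2,AG)): print(p,Y(an),env.inverse_kinematics(pose(p,.009),Y(an)))
y0=Y(b[2]); y2=[180,0,np.degrees(AG)+180]; 
if y0[2]<0: y2[2]-=360
print(y0,y2)
env.goto(pose(p0,.16),y0); show("above")
env.move_straight(pose(p0,.009),force_limit=8); show("down")
env.move_straight(pose(p1,.009),rate=.05); show("near")
env.move_straight(pose(p2,.009),rotation=y2,rate=.03); show("pushed")
env.move_straight(pose(p2+EX*.015,.009),rate=.08)
env.move_straight(pose(p2+EX*.015,.12),rate=.2)
env.goto([0.52,0.42,0.30],[180,0,-90+float(np.degrees(AG))]); show("view")
im=[]
for n in("top","wrist","side"):
    f=env.grab_frame(n); r=fitboard(f,[.535,.2135,.04])
    if r: print(n,np.round(r[0],4),round(r[1],3),"rel",np.round(rel(r[0]),4))
    if n=="wrist":
        im=f["image"].copy(); cv2.polylines(im,[cv2.convexHull(project(f,boardpts(r[0])).astype(np.float32)).astype(int)],1,(0,255,0))
        for t,p,v in(("coffee_jar",cyl(.049,.165),J1),("brown_jar",cyl(.05,.17),J2)):
            q=env.trace(f,t)
            if q: print(t,fit(f,q[0]["mask"].astype(float),p,v,[.01,.01]))
            cv2.polylines(im,[cv2.convexHull(project(f,p(v)).astype(np.float32)).astype(int)],1,(255,0,255))
        cv2.imwrite("pics/w2.png",im)
E
```

```text
rel 0.03437798350824059 0.30624529261673095 -0.12887409661637309
[0.71490507 0.24411706] [180, 0, 174.84337984382262] [ 3.10656293e+01  4.46033173e+01  8.70219589e+00 -2.54444375e-14
 -5.40988786e+01 -1.26222249e+02]
[0.65529484 0.2624932 ] [180, 0, -177.772678331498] [ 3.49133367e+01  4.05478727e+01 -3.21073900e-02 -2.54444375e-14
 -4.94200200e+01 -1.22686015e+02]
[180, 0, 174.84337984382262] [180, 0, np.float64(182.227321668502)]
above 4.97 [0.715 0.244 0.161] [1.800e+02 1.000e-01 1.749e+02] [ 0.2 -0.3  0.1]
down 6.13 [0.716 0.245 0.01 ] [1.799e+02 1.000e-01 1.749e+02] [-0.5 -0.5 -0. ]
near 6.77 [0.691 0.246 0.009] [180.    0.  174.9] [0.1 0.2 0.3]
pushed 8.22 [0.655 0.263 0.009] [ 180.    -0.  -177.8] [ 1.2  0.6 -0.7]
view 10.42 [0.52  0.419 0.298] [ 1.799e+02 -1.000e-01 -8.790e+01] [-0.1 -0.6 -0.8]
top [0.5256 0.2127 0.032 ] 0.057 rel [ 0.0064  0.3066 -0.0069]
wrist [0.526  0.2126 0.0365] 0.014 rel [ 0.0068  0.3064 -0.0024]
side [0.5287 0.208  0.046 ] 0.091 rel [0.0093 0.3017 0.0071]
```

View pics/w2.png

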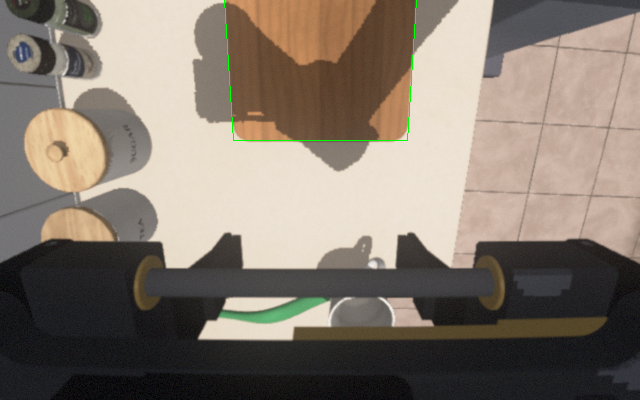

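The board is squared: the rear edge shows level at y≈140 px, and the fit gives −0.002 rad with 6.8 mm of lateral offset left. I'll push the far side once more, then take one wrist picture that shows both the jars and the board.

Run:
```python
from h import *
y=[180,0,float(np.degrees(AG))-180]; s=.3065
env.goto(pose(g2w(.153,s+.01),.10),y)
env.move_straight(pose(g2w(.153,s+.01),.009),force_limit=8,rate=.12)
env.move_straight(pose(g2w(.1312,s+.01),.009),rate=.03); show("pushed")
env.move_straight(pose(g2w(.153,s+.01),.009),rate=.08)
env.move_straight(pose(g2w(.153,s+.01),.12),rate=.2)
env.goto([0.53,0.09,0.46],[180,0,-90+float(np.degrees(AG))]); show("view")
f=env.grab_frame("wrist"); im=f["image"].copy()
res={}
for t,p,v in(("coffee_jar",cyl(.049,.165),J1),("brown_jar",cyl(.05,.17),J2),("board",boardpts,[.52,.2127,.037])):
    q=env.trace(f,t)
    if not q: print("none",t); continue
    w=None
    if t=="board": w=np.ones((400,640)); w[225:]=0
    v,c=fit(f,q[0]["mask"].astype(float),p,v,[.01,.01,.05][:len(v)],w); print(t,np.round(v,4),round(c,3)); res[t]=v
    cv2.polylines(im,[cv2.convexHull(project(f,p(v)).astype(np.float32)).astype(int)],1,(0,255,0))
print("rel old gap",np.round(rel(res["board"]),4), "sep",np.linalg.norm(res["brown_jar"]-res["coffee_jar"]))
cv2.imwrite("pics/w3.png",im)
```

```text
pushed 13.8 [0.65  0.228 0.009] [ 1.800e+02  1.000e-01 -1.778e+02] [ 3.   0.4 -0.8]
view 16.4 [0.53  0.09  0.458] [179.8  -0.  -87.8] [-0.2 -0.   0.5]
coffee_jar [ 0.3617 -0.099 ] 0.1
brown_jar [ 0.697  -0.0848] 0.097
board [0.5219 0.2175 0.0359] 0.023
rel old gap [ 0.003   0.3115 -0.003 ] sep 0.3355062760333693
```

View pics/w3.png

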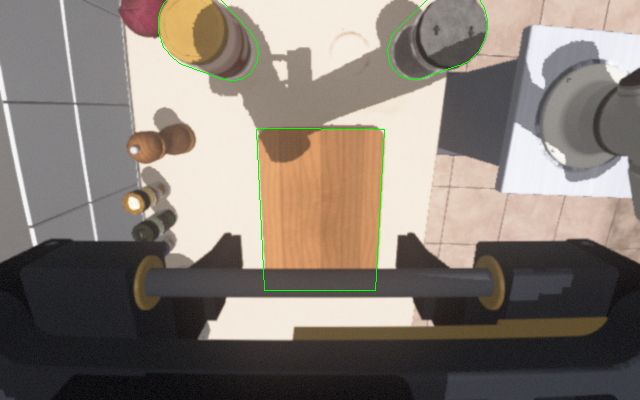

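The board is aligned to within about 2–3 mm and 0.005 rad: its front edge is at row 129, between the jars at (250,60) and (395,60). Next I'll push from the rear edge until the front is just at the gap, with a force limit, and then check.

Run:
```python
from h import *
y=[180,0,-90+float(np.degrees(.040))]
env.goto(pose(g2w(.002,.515),.12),y); show("above")
env.move_straight(pose(g2w(.002,.515),.009),force_limit=8,rate=.12)
env.move_straight(pose(g2w(.002,.495),.009),rate=.05); show("near")
print(env.move_straight(pose(g2w(0,.375),.009),rate=.05,force_limit=15)); show("front at gap")
for n in("top","side"):
    f=env.grab_frame(n)
    r=fitboard(f,[.525,.10,.04]); print(n,np.round(r[0],4),round(r[1],3),np.round(rel(r[0]),4))
    u=project(f,[[*g2w(0,.02),.021]])[0].astype(int); print(u)
    x0,y0=max(u[0]-100,0),max(u[1]-75,0)
    cv2.imwrite(f"pics/{n}4.png",cv2.resize(f["image"][y0:y0+150,x0:x0+200],None,fx=4,fy=4,interpolation=cv2.INTER_CUBIC))
```

```text
above 18.33 [0.514 0.421 0.121] [-1.799e+02  1.000e-01 -8.780e+01] [0.3 0.3 0.8]
near 19.96 [0.514 0.401 0.009] [-180.     0.   -87.7] [-0.   0.7 -0.8]
False
front at gap 22.51 [0.517 0.281 0.009] [-180.     0.   -87.7] [-0.3  4.4 -0.6]
top [0.5214 0.0977 0.028 ] 0.096 [-0.0022  0.1918 -0.0108]
[404 214]Traceback (most recent call last):
  File "<stdin>", line 9, in <module>
TypeError: 'NoneType' object is not subscriptable
```

View pics/top4.png

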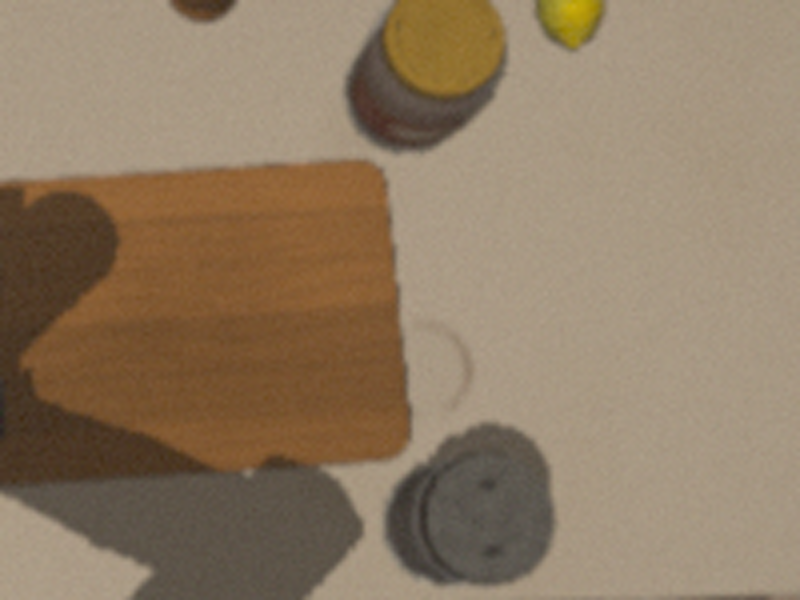

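The board's front edge runs from (383,162) to (408,458), just before the jars. It may sit slightly towards the near jar, so I'll take one close look from above the gap.

Run:
```python
from h import *
y=[180,0,-90+float(np.degrees(.040))]
env.move_straight(pose(g2w(0,.395),.009),rate=.1)
env.move_straight(pose(g2w(0,.395),.2),rate=.3)
env.goto([0.53,0.07,0.40],y); show("view")
f=env.grab_frame("wrist"); im=f["image"].copy(); np.save("pics/w5.npy",im)
q=env.trace(f,"board"); w=np.ones((400,640)); w[225:]=0
v,c=fit(f,q[0]["mask"].astype(float),boardpts,[.521,.098,.035],[.01,.01,.05],w); print(np.round(v,4),round(c,3),np.round(rel(v),4))
big=cv2.resize(im,None,fx=4,fy=4,interpolation=cv2.INTER_CUBIC)
P=boardpts(v)[4:][[0,1,3,2]]
L=lambda pts,col: cv2.polylines(big,[np.round(project(f,pts)*4+1.5).astype(int)],True,col,1,cv2.LINE_AA)
L(P,(0,255,0))
t=np.linspace(0,2*np.pi,80)
for J,r in((J1,.049),(J2,.05)):
    for z,col in((0,(255,0,255)),(.165 if r<.05 else .17,(255,255,0))): L(np.c_[J[0]+r*np.cos(t),J[1]+r*np.sin(t),0*t+z],col)
u=(project(f,[[*g2w(0,.0),.0]])[0]*4).astype(int); print(u)
x0=max(u[0]-500,0); y0=max(u[1]-300,0)
cv2.imwrite("pics/w5.png",cv2.resize(big[y0:y0+600,x0:x0+1000],(800,480),interpolation=cv2.INTER_AREA)); print(x0,y0,f["position"])
import pickle; pickle.dump(f,open("pics/f5.pkl","wb"))
```

```text
view 25.01 [0.53  0.071 0.398] [179.8  -0.  -87.7] [-0.2  0.8 -0.3]
[0.5224 0.1032 0.0349] 0.022 [-0.001   0.1972 -0.0039]
[1286  221]
786 0 [ 0.53325414 -0.00315708  0.55939406]
```

View pics/w5.png

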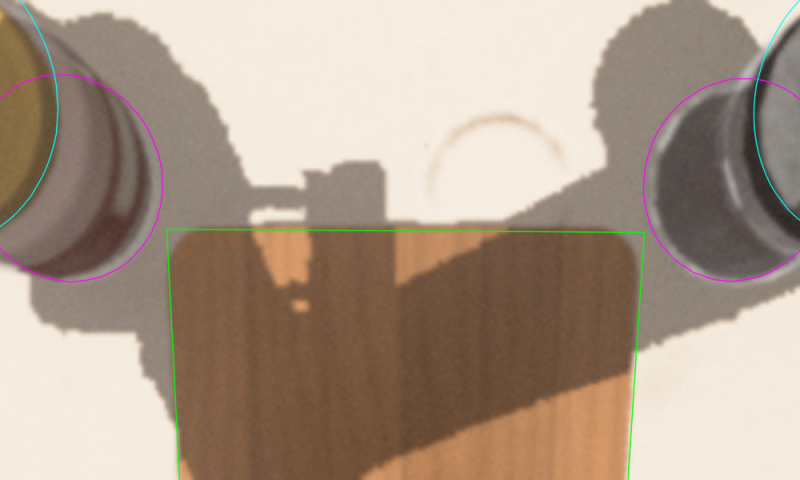

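The overlay matches the jar feet to 1–3 mm. The board lies about 2 mm towards the near jar, so I'll steer slightly to +x and push on through with a force limit.

Run:
```python
from h import *
Y=lambda a:[180,0,-90+float(np.degrees(a))]
env.goto(pose(g2w(0,.395),.10),Y(.040))
env.move_straight(pose(g2w(0,.395),.009),force_limit=8,rate=.15)
env.move_straight(pose(g2w(0,.376),.009),rate=.06); show("contact")
for l,s,a in((.0010,.345,.046),(.002,.31,.047),(.002,.25,.042),(.002,.17,.041),(.002,.09,.041),(.002,.02,.041),(.002,-.051,.041)):
    hit=env.move_straight(pose(g2w(l,s),.009),rotation=Y(a),rate=.05,force_limit=12); show((s,hit))
    if hit: break
```

```text
contact 27.75 [0.517 0.281 0.009] [-180.     0.   -87.7] [ 0.1  0.2 -0.1]
(0.345, False) 28.52 [0.519 0.251 0.009] [-180.    -0.   -87.4] [0.8 1.2 0.6]
(0.31, False) 29.37 [0.521 0.216 0.009] [180.   -0.  -87.3] [0.1 3.2 2.4]
(0.25, False) 30.72 [0.523 0.156 0.009] [180.   -0.  -87.6] [0.8 3.  1.9]
(0.17, False) 32.47 [0.526 0.076 0.009] [180.   -0.  -87.6] [0.1 5.9 2.2]
(0.09, False) 34.22 [ 0.529 -0.004  0.009] [180.   -0.  -87.6] [-0.3  4.7  1.8]
(0.02, False) 35.77 [ 0.532 -0.074  0.009] [180.   -0.  -87.7] [-0.5  4.8  3.5]
(-0.051, False) 37.33 [ 0.534 -0.145  0.009] [179.9   0.  -87.7] [0.4 4.4 3.4]
```

It went through smoothly at about 5 N. I'll back the hand straight out, raise it and check.

Run:
```python
from h import *
env.move_straight(pose(g2w(.002,-.025),.009),rate=.1)
env.move_straight(pose(g2w(.002,-.025),.32),rate=.2)
env.goto([0.42,0.25,0.40],[180,0,-90]); env.dwell(.3); show("clear")
f=env.grab_frame("top")
q=env.trace(f,"board"); m=q[0]["mask"].astype(float)
v,c=fit(f,m,boardpts,[.54,-.325,.04],[.01,.01,.05]); print(np.round(v,4),round(c,3),np.round(rel(v),4))
P=boardpts(v)[:4,:2]; print("corner y",np.round(P[:,1],3),"along",np.round((P-O)@EY,3))
for t in["pepper_mill","lemon","mug"]: print(t,[np.round(a["xyz"],3) for a in env.search_frame(f,t)[:2]])
cv2.imwrite("pics/t6.png",f["image"])
```

```text
clear 41.22 [0.42 0.25 0.4 ] [180.   -0.  -90.1] [ 0.7 -1.   0.6]
[ 0.5415 -0.3273  0.0444] 0.056 [ 0.0014 -0.2337  0.0055]
corner y [-0.502 -0.163 -0.492 -0.152] along [-0.404 -0.064 -0.403 -0.063]
pepper_mill [array([0.785, 0.08 , 0.116])]
lemon [array([ 0.76 , -0.216,  0.048]), array([0.455, 0.631, 0.048])]
mug [array([0.452, 0.635, 0.045])]
```

View pics/t6.png

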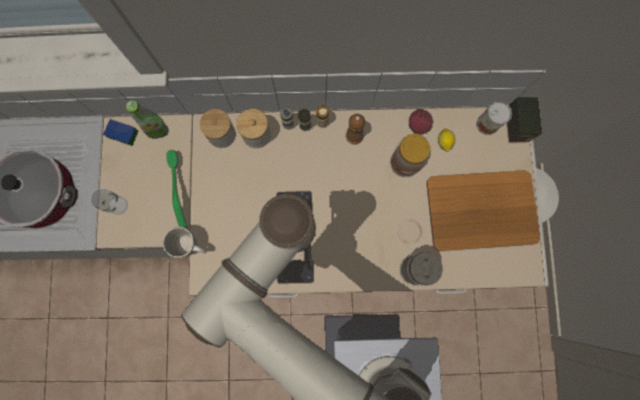

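The board, at px x 430–538, now lies right of both jars and on the worktop. The rest is untouched and the arm is clear.

```bash
python3 -c "
from workcell import env
print(env.close_job())"
```

```text
the job is handed in; nothing more can be done
None
```

The board is through the gap and lies flat on the worktop with its rear edge about 13 mm past the jars; pushing forces stayed around 6 N or less, the mill, lemon and mug did not move, and I handed the job in at about 41 s.

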